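Snap the handle blank into the finishing stand

TASK

Take the plain eight-sided wooden handle blank and press it down into the spring clips of the green finishing stand until it has snapped fully home on both posts, lying along the stand and about centred on it, either way round. Let go of it, and leave the scrub brush and the amber screwdriver where they lie.

Things in the scene. Friction and masses are not known exactly. Their poses are not given: they have to be found in the camera images.
- blank_mid (a point): Centre of the loose handle blank, a plain pale wooden bar of eight-sided section, 132 mm long, 25 mm across flats, 50 g, lying on the bench. The point is at mid-length, 12.5 mm above its underside; y along the bar, x across, z up. Grip it across x at mid-length.
- clip_seat (a point): Centre of the blank once home in the fixed stand, 48.5 mm above the bench; y along the stand, z up. Green plate 62x150x6; posts at y = -45, +45, 16 long, tops at 36, fingers fit between. On each, 2 spring strips with orange noses, flared to guide, tops at 73. Laid on them, the blank stays 22 mm high; pressed down with 10 to 20 N it snaps under the noses onto the posts and is held.
- scrub_brush: A bystander: wooden-backed scrub brush lying bristles down, 41 x 156 x 26 mm, y along it; origin at the centre of its underside. To be left where it lies.
- screwdriver: A bystander: screwdriver with an amber handle, lying on the bench, 28 x 202 x 31 mm, y along it; origin at the centre of its underside. To be left where it lies. It lies nearest the solid wooden window frame that rises along the bench's right edge (about y = -0.45 m and beyond): turn the gripper clear of it.
Mind the look-alikes: they are no part of the job. Leave any turquoise look-alike of the part that bears blank_mid alone.

How it is judged:
By the outcome, as a careful person would: the job done as asked, in the order asked, and still so for the second after the job is handed in, with the robot touching nothing.
It also fails if it takes over 35 s, if anything falls off the work surface, if the arm or the gripper's body presses on something with over 40 N, if the wrist force passes 120 N, or if a joint passes its speed limit or range.

ROBOT

A 6-joint arm with a two-finger parallel gripper is mounted at the origin on a cart in front of the work surface, level with it; the furniture and walls round the work are solid. World frame = base frame: x ahead of the robot, y to its left, z up, the work surface at z = 0. Lengths are in m, angles in rad, forces in N, time in s.
With the tool pointing down it reaches from about 0.3 to 0.875 m from the base axis. Payload 6.4 kg.
Tool frame: the origin (TCP) lies between the finger pads; the fingertips stand 8 mm ahead of it and the grasp point (between the pads) lies 11 mm behind it; z points along the fingers, y is the direction in which the jaws open and shut (so a half turn about z gives the same grasp; the last joint's range is limited). The gripper opens to 85 mm and grips with 20 to 120 N. Pads are 22 mm wide; open, the fingers measure 114 mm over their backs; the gripper's body (76 mm by 85 mm) begins 54 mm behind the grasp point. The pads swing forward as they close: fully open they stand 13 mm farther back than shut.
Start: joints at [1.039, 0.181, 1.607, -0, 1.354, -0.206], TCP at [0.184, 0.545, 0.239] pointing down, gripper open.
Joint ranges: [-2.99, 2.99], [-0.89, 2.07], [0.3, 2.58], [-1.14, 4.28], [0, 2.63], [-3.12, 3.12]. Speed limits (rad/s): [2.57, 2.57, 3.01, 3.14, 3.14, 3.14].

INTERFACE

Orientations are given as a unit quaternion [w, x, y, z].
In Python, from bench import monitor, viewer, workorder, spotter gives the robot as it stands. The module is installed in compiled form; this text tells all that it offers.
- The arm moves only by the tool move_arm, never from a script. Its argument "motion" is a list of rows, each a list of 3 entries, a list of its own where there are three numbers: the shift along the tool's x, y, z in units of 60 mm (1.0 is 60 mm), then the turn, a rotation vector about the tool's x, y, z in units of 8 degrees (1.0 is 8 degrees), then the opening in per cent of the stroke, from 0 (shut) to 100 (fully open). In form: [[[dx, dy, dz], [rx, ry, rz], grip], ...]. A call has 1 to 10 rows; each row is the pose to reach, as a shift and turn from the pose commanded when the call began, along the tool's axes at that moment; what a row does not reach only later rows make up. A row lasts 1/8 s, in which the tool goes at most 62.5 mm and 10.7 degrees, less where a joint would pass 70% of its speed; a pose out of reach is approached as far as the arm can. A call with a gripper value outside its range is refused whole. The fingers move at their own pace and stop on an object; the grip force is fixed at half the most. Time passes only in rows, so rows that repeat a pose let the fingers close. It gives the time, the measured TCP pose, the force and the opening at its end, in the units of the state.
- monitor.get_obs(): the state, without advancing time (a new reading comes with each control period).
- viewer.camera(name): name is "scene" or "top"; returns the picture (400x640x3 uint8, blue, green, red); there is no depth.
- viewer.calibration(name): a dict with "fovy" (degrees; the focal length in pixels is half the picture's height over the tangent of half this angle, whatever the lens; pixels are square), "cx", "cy" (the principal point, pixels), "extrinsics" (4x4, takes a point from camera to world coordinates). Camera axes: x right, y down, z forward; pixel columns grow to the right and rows downward; lengths in m; the calibration is good to about 2 mm. A picture is of the moment at which its call begins. calibration takes no time and is no camera call.
- workorder.hand_in(): hands the job in, once; it reports no verdict.
Trained networks look in the newest picture that a camera, given by its name, has taken for a name from the list of things; names that differ only in an ending like _2 or _b are one class to them, and where a whole thing is asked for, a point or a joint stands for the part that bears it (a point fixed in the world has none). Each returns a list of dicts, best first, with "score" (0 to 1); they miss things now and then, are a little off and sometimes report something else, mostly with a low value. They report only what shows in the picture. A call takes as long as a camera call. They do not tell look-alikes from the thing itself.
- spotter.search_frame(camera, name): "centre" ([column, row] as shares, 0 to 1, of the picture: columns of its width, rows of its height, amid what is visible of it).
- spotter.outline_of(camera, name): "region" (400x640 bool, what is visible of it) and "centre" ([column, row] as shares, 0 to 1, of the picture: columns of its width, rows of its height, amid what is visible of it).
The state is a dict: "time_s": time; "q": joint angles; "dq": joint speeds; "joint_efforts": joint torques, N m; "eef_pos": TCP position; "eef_rot": TCP orientation; "wrist_force": force on the tool from outside, world axes, zero at the start; "torque": the same for the moment, N m; "opening": opening from 0.0 (shut) to 1.0 (fully open).
Only numpy, scipy, OpenCV 4.12 (cv2) and the standard library are available. Lean on these libraries where they do the work, as an engineer would, in place of code of your own. Each camera call takes 0.05 s, during which the arm holds its last target. There are 200 camera calls.

## Working session

There is one attempt and no reset: what is moved stays moved. The work goes in short steps, Python scripts to look and compute and a tool call to move; the robot and the scene stay as the last step left them, time stands still between calls to the robot, and variables do not carry over. Pictures are saved under pics/ and viewed, about 8 in all and at most 12, crops included, and the job is handed in when it is done.

Besides the shell and the picture viewer there is one more tool, called after "Request:" in YAML: its name, and indented under it one key for each argument. move_arm: Moves the arm, as the interface text tells. Its arguments: {"type":"object","properties":{"motion":{"type":"array","items":{"type":"array"}}},"required":["motion"]}

```bash
mkdir -p pics
cat > h.py <<'E'
import numpy as np, cv2
from bench import monitor, viewer, workorder, spotter
def ray(cam,u,v):
    c=viewer.calibration(cam); f=200/np.tan(np.radians(c["fovy"])/2)
    E=np.array(c["extrinsics"]); d=E[:3,:3]@np.array([(u-c["cx"])/f,(v-c["cy"])/f,1]); return E[:3,3],d
def onz(cam,u,v,z):
    o,d=ray(cam,u,v); return o+d*(z-o[2])/d[2]
def proj(cam,p):
    c=viewer.calibration(cam); f=200/np.tan(np.radians(c["fovy"])/2)
    q=np.linalg.inv(np.array(c["extrinsics"]))@np.append(p,1); return f*q[0]/q[2]+c["cx"],f*q[1]/q[2]+c["cy"]
E
python3 - <<'E'
from h import *
np.set_printoptions(precision=4,suppress=True)
ims=[viewer.camera(n) for n in("scene","top")]
cv2.imwrite("pics/a.png",ims[0]);cv2.imwrite("pics/b.png",ims[1])
for n in("scene","top"):
    print(n,viewer.calibration(n))
    for t in("blank_mid","clip_seat","scrub_brush","screwdriver"):
        for r in spotter.search_frame(n,t): print(t,round(r["score"],2),np.array(r["centre"])*[640,400],onz(n,*(np.array(r["centre"])*[640,400]),0.0125))
o=monitor.get_obs();print(o["time_s"],o["eef_pos"],o["eef_rot"],o["wrist_force"])
E
```

```text
scene {'fovy': 50.209050033071556, 'cx': 325.61859068911355, 'cy': 201.8134425078818, 'extrinsics': array([[-0.8592,  0.2354, -0.4543,  0.8967],
       [ 0.5111,  0.437 , -0.7402,  0.5417],
       [ 0.0243, -0.8681, -0.4957,  0.5557],
       [ 0.    ,  0.    ,  0.    ,  1.    ]])}
blank_mid 0.81 [416.  253.6] [0.3428 0.0139 0.0125]
blank_mid 0.56 [263.68 224.4 ] [ 0.5807 -0.2467  0.0125]
clip_seat 0.98 [330.176 282.8  ] [0.5521 0.0053 0.0125]
scrub_brush 0.89 [302.912 237.6  ] [ 0.526  -0.155   0.0125]
screwdriver 0.67 [236.032 199.8  ] [ 0.5959 -0.3873  0.0125]
top {'fovy': 44.38650017387939, 'cx': 315.6307126582282, 'cy': 206.72684701038392, 'extrinsics': array([[-0.0296, -0.996 ,  0.084 ,  0.408 ],
       [-0.9995,  0.0301,  0.0044, -0.1641],
       [-0.007 , -0.0838, -0.9965,  0.9948],
       [ 0.    ,  0.    ,  0.    ,  1.    ]])}
blank_mid 0.64 [229.184 280.52 ] [0.3488 0.0165 0.0125]
blank_mid 0.56 [363.904 163.8  ] [ 0.575  -0.2599  0.0125]
clip_seat 0.96 [237.184 182.88 ] [ 0.5439 -0.0026  0.0125]
screwdriver 0.75 [411.52 148.  ] [ 0.6044 -0.3577  0.0125]
0.5 [0.184  0.5447 0.2392] [-0.      0.1622  0.9868 -0.0001] [ 0.6502  0.0653 -0.3622]
```

View pics/a.png

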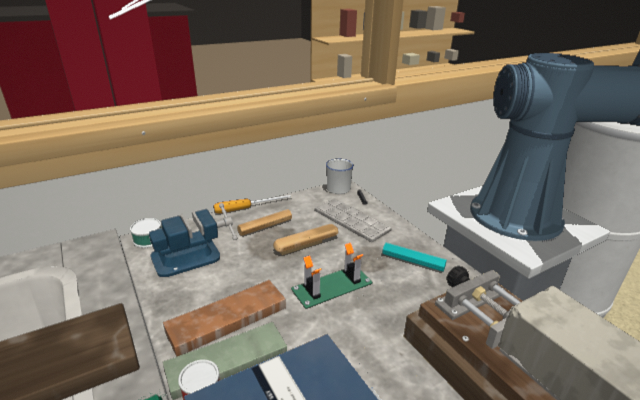

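View pics/b.png

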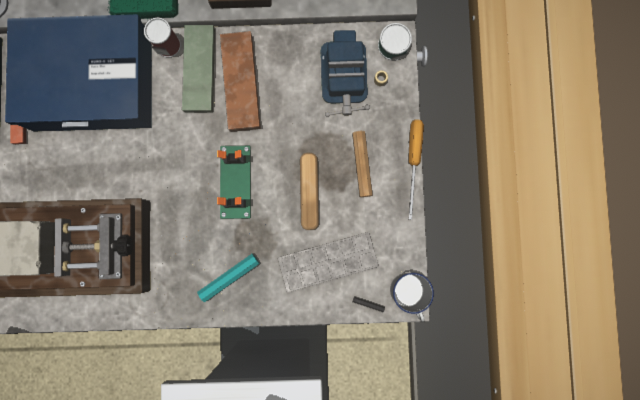

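Candidates in the top view are the turquoise bar at (229,280), a look-alike; the scrub brush at (310,190), wide with rounded ends; and the slim wooden bar at (362,164), which fits the blank. I'll check that choice in one close crop and measure the blank and the stand.

Run:
```python
from h import *
np.set_printoptions(precision=4,suppress=True)
im=viewer.camera("top"); sc=viewer.camera("scene")
a=cv2.resize(im[120:240,200:440],None,fx=3,fy=3,interpolation=cv2.INTER_CUBIC)
b=cv2.resize(sc[190:310,200:400],None,fx=2.0,fy=2.0,interpolation=cv2.INTER_CUBIC)
c=np.zeros((600,720,3),np.uint8);c[:360]=a;c[360:,:400]=b
cv2.imwrite("pics/c.png",c)
for cam,n,z in(("top","blank_mid",.02),("scene","blank_mid",.0125),("top","clip_seat",.006),("scene","clip_seat",.006)):
    for r in spotter.outline_of(cam,n):
        m=r["region"].astype(np.uint8); k=cv2.findContours(m,0,2)[0]; k=max(k,key=cv2.contourArea)[:,0,:].astype(float)
        w=np.array([onz(cam,u,v,z)[:2] for u,v in k],np.float32)
        box=cv2.minAreaRect(w); bp=cv2.boxPoints(box)
        s=bp[1]-bp[0]; t=bp[2]-bp[1]; L=s if np.linalg.norm(s)>np.linalg.norm(t) else t
        print(cam,n,round(r["score"],2),np.array(r["centre"])*[640,400],"box",np.array(box[0]),np.array(box[1]),"yaw of length",np.degrees(np.arctan2(L[1],L[0]))%180)
# green plate by colour, orange noses
h=cv2.cvtColor(im,cv2.COLOR_BGR2HSV)
g=cv2.inRange(h,(60,80,30),(90,255,160)); g[:, :210]=0;g[:,260:]=0;g[:140]=0;g[225:]=0
w=np.array([onz("top",u,v,.006)[:2] for v,u in np.argwhere(g)],np.float32); print("plate",cv2.minAreaRect(w))
o=cv2.inRange(h,(3,150,100),(14,255,255)); o[:,:210]=0;o[:,260:]=0;o[:140]=0;o[225:]=0
n,_,st,ce=cv2.connectedComponentsWithStats(o)
for i in range(1,n): print(st[i],ce[i],onz("top",*ce[i],.068))
```

```text
top blank_mid 0.91 [361.792 162.08 ] box [ 0.5743 -0.2549] [0.1358 0.0258] yaw of length 4.839601
top blank_mid 0.59 [232.832 280.52 ] box [0.3551 0.0176] [0.027  0.1348] yaw of length 123.79071
scene blank_mid 0.86 [261.632 225.4  ] box [ 0.5723 -0.2586] [0.1504 0.0486] yaw of length 7.508285
scene blank_mid 0.6 [414.016 255.6  ] box [0.354  0.0179] [0.0496 0.1381] yaw of length 123.02957
top clip_seat 0.97 [237.568 180.92 ] box [0.5482 0.0049] [0.0692 0.1501] yaw of length 179.26883
scene clip_seat 0.58 [329.792 282.28 ] box [ 0.5339 -0.0282] [0.136  0.1776] yaw of length 178.7392
plate ((0.5479089021682739, 0.0030329525470733643), (0.057393353432416916, 0.14566174149513245), 88.95465087890625)
[218 151   8   8  51] [221.5686 154.2157] [0.5925 0.0173 0.068 ]
[235 150   6   8  43] [237.5116 153.5814] [ 0.5928 -0.0133  0.068 ]
[235 197   6   8  44] [237.5 200.5] [ 0.5025 -0.0118  0.068 ]
[217 198   9   7  59] [221.1695 200.7966] [0.5029 0.0193 0.068 ]
```

View pics/c.png

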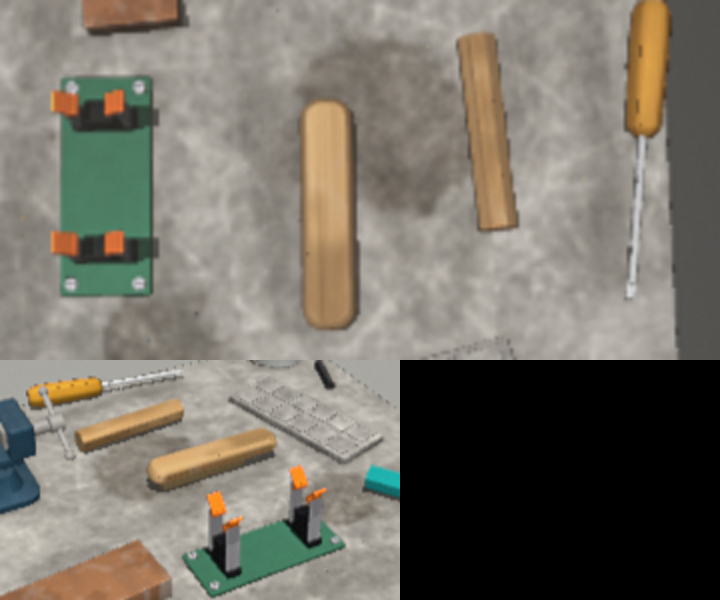

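The crop shows an eight-sided, square-ended wooden bar at top-view pixel (362,162). That is the blank, centred at about (0.574, -0.255) with its length 4.8° off world x. The stand is at about (0.548, 0.003) with yaw of about -1°; its four noses are 90 mm apart, as they should be. I'll move over the blank now.

Request:
move_arm:
  motion:
    - [[-10.43, -10.55, 0], [0, 0, -2.94], 60]
    - [[-10.43, -10.55, 0], [0, 0, -2.94], 60]
    - [[-10.43, -10.55, 0], [0, 0, -2.94], 60]
    - [[-10.43, -10.55, 0], [0, 0, -2.94], 60]
    - [[-10.43, -10.55, 0], [0, 0, -2.94], 60]
    - [[-10.43, -10.55, 0], [0, 0, -2.94], 60]
    - [[-10.43, -10.55, 0], [0, 0, -2.94], 60]
    - [[-10.43, -10.55, 0], [0, 0, -2.94], 60]
    - [[-10.43, -10.55, 0], [0, 0, -2.94], 60]
    - [[-10.43, -10.55, 0], [0, 0, -2.94], 60]

```text
time_s: 2.05
eef_pos: [0.4556, -0.012, 0.2398]
eef_rot: [0.001, -0.042, 0.999, -0.0]
wrist_force: [1.1, 0.8, 0.2]
opening: 0.603
```

```bash
cat >> h.py <<'E'
from scipy.spatial.transform import Rotation as R
def rel(p,yaw):
    o=monitor.get_obs(); q=np.array(o["eef_rot"]); r=R.from_quat(q[[1,2,3,0]])
    y=np.radians(yaw); T=R.from_matrix(np.column_stack([[np.sin(y),-np.cos(y),0],[np.cos(y),np.sin(y),0],[0,0,-1]]))
    T2=T*R.from_rotvec([0,0,np.pi]); c=[(r.inv()*t).as_rotvec() for t in(T,T2)]; rv=min(c,key=np.linalg.norm)
    print(o["time_s"],"q6",round(o["q"][5],2),"shift",np.round(r.inv().apply(np.array(p)-o["eef_pos"])/.06,3),"turn",np.round(np.degrees(rv)/8,3),"F",np.round(o["wrist_force"],1))
E
python3 -c "
from h import *
rel([.574,-.2555,.12],94.84)"
```

```text
Traceback (most recent call last):
  File "h.py", line 14, in rel
    y=np.radians(yaw); T=R.from_matrix(np.column_stack([[np.sin(y),-np.cos(y),0],[np.cos(y),np.sin(y),0],[0,0,-1]]))
                         ~~~~~~~~~~~~~^^^^^^^^^^^^^^^^^^^^^^^^^^^^^^^^^^^^^^^^^^^^^^^^^^^^^^^^^^^^^^^^^^^^^^^^^^^^^^
  File "scipy/spatial/transform/_rotation.pyx", line 1143, in scipy.spatial.transform._rotation.Rotation.from_matrix
ValueError: Non-positive determinant (left-handed or null coordinate frame) in rotation matrix 0: [[ 0.9964342  -0.08437351  0.        ]
 [ 0.08437351  0.9964342   0.        ]
 [ 0.          0.         -1.        ]].
```

```bash
sed -i 's/\[\[np.sin(y),-np.cos(y),0\]/[[-np.sin(y),np.cos(y),0]/' h.py
python3 -c "
from h import *
rel([.574,-.2555,.12],94.84)"
```

```text
2.05 q6 -1.94 shift [-1.623 -4.209  2.   ] turn [-0.002  0.01  -0.002] F [1.1 0.8 0.2]
```

Request:
move_arm:
  motion:
    - [[-1.62, -4.21, 2], [0, 0, 0], 60]
    - [[-1.62, -4.21, 2], [0, 0, 0], 60]
    - [[-1.62, -4.21, 2], [0, 0, 0], 60]
    - [[-1.62, -4.21, 2], [0, 0, 0], 60]
    - [[-1.62, -4.21, 2], [0, 0, 0], 60]
    - [[-1.62, -4.21, 2], [0, 0, 0], 60]
    - [[-1.62, -4.21, 2], [0, 0, 0], 60]

```text
time_s: 2.92
eef_pos: [0.5727, -0.2529, 0.1192]
eef_rot: [-0.0, -0.042, 0.999, 0.0]
wrist_force: [-0.2, 0.2, -0.3]
opening: 0.601
```

```bash
python3 -c "
from h import *
rel([.574,-.2555,.014],94.84)
s=viewer.camera('scene');t=viewer.camera('top')
c=np.vstack([cv2.resize(s[120:270,190:390],(400,300)),cv2.resize(t[90:240,280:480],(400,300))]);cv2.imwrite('pics/d.png',c)"
```

```text
2.925 q6 -2.26 shift [-0.018 -0.046  1.753] turn [ 0.006 -0.004  0.   ] F [-0.2  0.2 -0.3]
```

View pics/d.png

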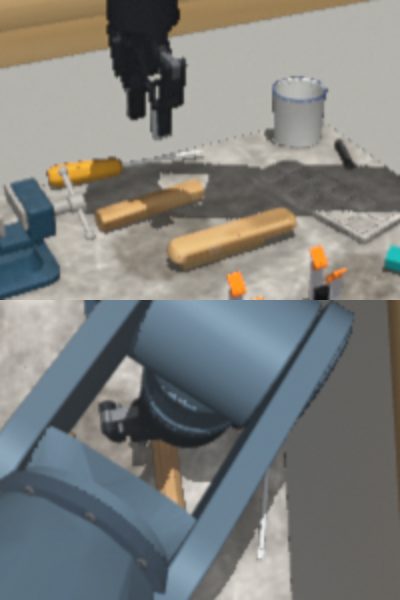

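```bash
python3 -c "
from h import *
rel([.574,-.2555,.014],94.84)"
```

```text
3.025 q6 -2.26 shift [-0.009 -0.052  1.77 ] turn [-0.003  0.005  0.009] F [-0.2  0.9  0. ]
```

Request:
move_arm:
  motion:
    - [[0, -0.05, 0.5], [0, 0, 0], 60]
    - [[0, -0.05, 1.0], [0, 0, 0], 60]
    - [[0, -0.05, 1.3], [0, 0, 0], 60]
    - [[0, -0.05, 1.5], [0, 0, 0], 60]
    - [[0, -0.05, 1.65], [0, 0, 0], 60]
    - [[0, -0.05, 1.74], [0, 0, 0], 60]
    - [[0, -0.05, 1.74], [0, 0, 0], 60]

```text
time_s: 3.9
eef_pos: [0.5734, -0.2564, 0.015]
eef_rot: [0.0, -0.042, 0.999, 0.0]
wrist_force: [-0.1, -0.1, -0.3]
opening: 0.6
```

```bash
python3 -c "
from h import *
rel([.574,-.2555,.014],94.84)
s=viewer.camera('scene')
cv2.imwrite('pics/e.png',cv2.resize(s[160:260,190:340],(750,500)))"
```

```text
3.9 q6 -2.26 shift [-0.012  0.014  0.016] turn [0.    0.    0.001] F [-0.1 -0.1 -0.3]
```

View pics/e.png

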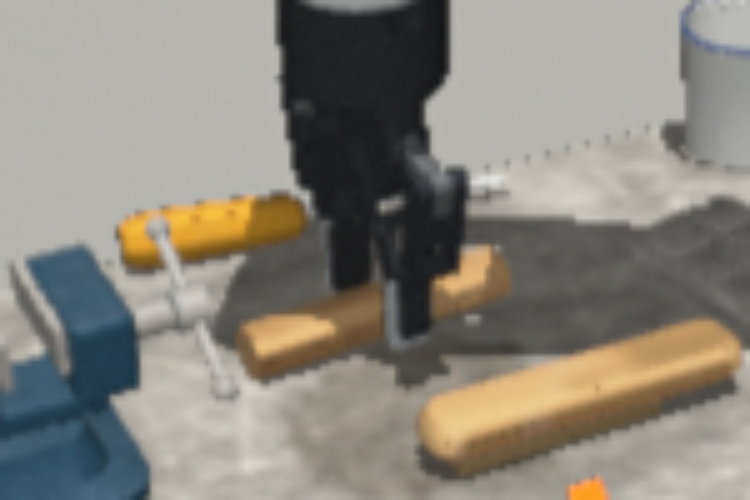

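The fingers straddle the blank at mid-length. I'll lower 2 mm, close and lift.

Request:
move_arm:
  motion:
    - [[0, 0, 0.04], [0, 0, 0], 60]
    - [[0, 0, 0.04], [0, 0, 0], 15]
    - [[0, 0, 0.04], [0, 0, 0], 15]
    - [[0, 0, 0.04], [0, 0, 0], 15]
    - [[0, 0, 0.04], [0, 0, 0], 15]
    - [[0, 0, 0.04], [0, 0, 0], 15]
    - [[0, 0, -0.5], [0, 0, 0], 15]
    - [[0, 0, -1.3], [0, 0, 0], 15]
    - [[0, 0, -2.2], [0, 0, 0], 15]
    - [[0, 0, -2.2], [0, 0, 0], 15]

```text
time_s: 5.2
eef_pos: [0.5761, -0.2582, 0.1524]
eef_rot: [0.004, -0.042, 0.999, -0.003]
wrist_force: [0.8, -0.4, -1.0]
opening: 0.275
```

```bash
python3 -c "
from h import *
rel([.548,.003,.15],89)"
```

```text
5.2 q6 -2.26 shift [0.097 4.377 0.012] turn [-0.041  0.055  0.733] F [ 0.8 -0.4 -1. ]
```

Request:
move_arm:
  motion:
    - [[0.1, 0.7, 0], [0, 0, 0.2], 15]
    - [[0.1, 1.6, 0], [0, 0, 0.5], 15]
    - [[0.1, 2.5, 0], [0, 0, 0.73], 15]
    - [[0.1, 3.4, 0], [0, 0, 0.73], 15]
    - [[0.1, 4.0, 0], [0, 0, 0.73], 15]
    - [[0.1, 4.38, 0], [0, 0, 0.73], 15]
    - [[0.1, 4.38, 0], [0, 0, 0.73], 15]
    - [[0.1, 4.38, 0], [0, 0, 0.73], 15]

```text
time_s: 6.2
eef_pos: [0.5447, 0.0045, 0.1461]
eef_rot: [-0.001, 0.009, 1.0, -0.0]
wrist_force: [0.7, -0.7, -2.1]
opening: 0.276
```

Run:
```python
from h import *
np.set_printoptions(precision=4,suppress=True)
s=viewer.camera('scene');t=viewer.camera('top')
c=np.vstack([cv2.resize(s[150:330,210:450],(600,450),interpolation=2)]);cv2.imwrite('pics/f.png',c)
o=monitor.get_obs();print(o["time_s"],o["eef_pos"],o["opening"])
rel([.548,.003,.15],89)
for cam in("scene","top"):
  for r in spotter.outline_of(cam,"blank_mid"):
    k=np.argwhere(r["region"])[:,::-1]; print(cam,r["score"],np.array(r["centre"])*[640,400],k.min(0),k.max(0),cv2.minAreaRect(k.astype(np.float32)))
p=o["eef_pos"]
for d in(-.066,0,.066):
  for z in (-.0125,.0,.0125): print(d,z,np.array(proj("scene",[p[0]+d,p[1]-d*.0175,p[2]+z])))
```

```text
6.3 [0.545  0.004  0.1465] 0.27435904267650896
6.3 q6 -1.76 shift [-0.05  -0.017 -0.058] turn [-0.001 -0.005 -0.006] F [ 0.3 -0.7 -1.7]
scene 0.64 [414.08 253.8 ] [382 242] [445 270] ((413.6886901855469, 256.3396301269531), (65.52098846435547, 13.186614036560059), 15.945395469665527)
scene 0.59 [326.592 225.8  ] [300 209] [369 238] ((334.47247314453125, 223.4082489013672), (15.229437828063965, 70.97493743896484), 73.3007583618164)
top 0.81 [221.632 192.8  ] [213 144] [228 209] ((220.5, 176.5), (65.0, 15.0), 90.0)
top 0.76 [231.872 281.   ] [198 254] [258 301] ((227.64093017578125, 277.2013244628906), (13.517325401306152, 68.6516342163086), 55.00798034667969)
-0.066 -0.0125 [365.5489 219.7099]
-0.066 0.0 [366.0265 213.9843]
-0.066 0.0125 [366.5117 208.1681]
0 -0.0125 [335.1675 228.757 ]
0 0.0 [335.4159 222.8858]
0 0.0125 [335.6683 216.9181]
0.066 -0.0125 [302.3863 238.5186]
0.066 0.0 [302.3669 232.4963]
0.066 0.0125 [302.3471 226.371 ]
```

View pics/f.png

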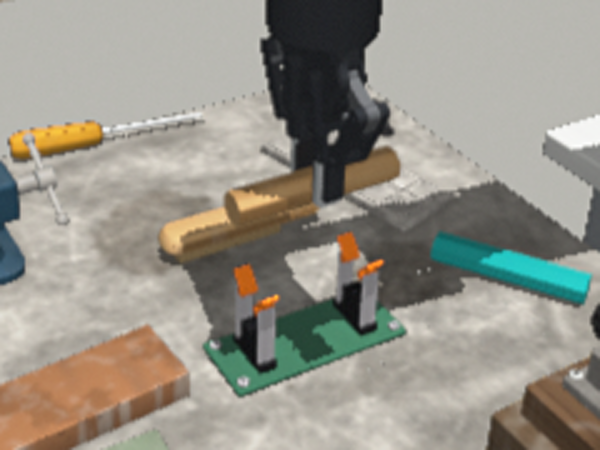

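The blank is held level. Its scene-view extent (columns 300–369, centre 334, row 223) matches the TCP projection, so it is centred in the grip and level with the TCP. I'll lower it to just above the noses.

Request:
move_arm:
  motion:
    - [[-0.05, 0, 0.3], [0, 0, 0], 15]
    - [[-0.05, 0, 0.7], [0, 0, 0], 15]
    - [[-0.05, 0, 1.0], [0, 0, 0], 15]
    - [[-0.05, 0, 1.15], [0, 0, 0], 15]
    - [[-0.05, 0, 1.2], [0, 0, 0], 15]
    - [[-0.05, 0, 1.2], [0, 0, 0], 15]

```text
time_s: 7.15
eef_pos: [0.5485, 0.0049, 0.0753]
eef_rot: [0.0, 0.009, 1.0, -0.0]
wrist_force: [0.6, 0.7, -0.9]
opening: 0.272
```

Run:
```python
from h import *
s=viewer.camera('scene');t=viewer.camera('top')
c=np.vstack([cv2.resize(s[200:310,270:400],(520,440),interpolation=2)]);cv2.imwrite('pics/g.png',c)
rel([.548,.0035,.0485],89); print(monitor.get_obs()["eef_pos"])
```

```text
7.25 q6 -1.76 shift [ 0.012 -0.022  0.454] turn [-0.002  0.01   0.002] F [-0.1 -0.4 -0.6]
[0.54871916 0.00484206 0.07572141]
```

View pics/g.png

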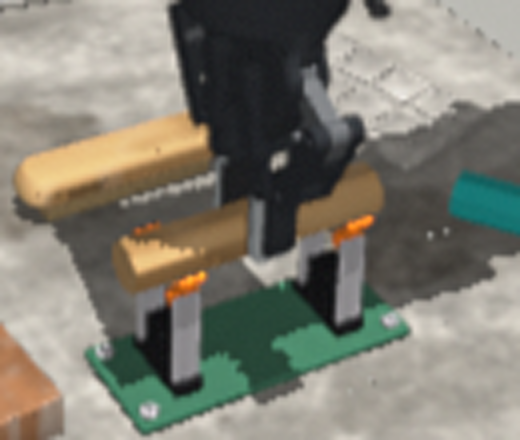

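The blank sits between the flares on both posts, with no contact force yet. Pressing now.

Request:
move_arm:
  motion:
    - [[0.01, -0.02, 0.05], [0, 0, 0], 15]
    - [[0.01, -0.02, 0.1], [0, 0, 0], 15]
    - [[0.01, -0.02, 0.1], [0, 0, 0], 15]

```text
time_s: 7.62
eef_pos: [0.5483, 0.0037, 0.0698]
eef_rot: [0.001, 0.009, 1.0, -0.0]
wrist_force: [0.1, -0.3, 4.6]
opening: 0.275
```

Request:
move_arm:
  motion:
    - [[0, 0, 0.07], [0, 0, 0], 15]
    - [[0, 0, 0.14], [0, 0, 0], 15]
    - [[0, 0, 0.21], [0, 0, 0], 15]
    - [[0, 0, 0.21], [0, 0, 0], 15]

```text
time_s: 8.12
eef_pos: [0.548, 0.0037, 0.0563]
eef_rot: [0.001, 0.009, 1.0, -0.0]
wrist_force: [3.3, -0.3, -0.4]
opening: 0.27
```

Request:
move_arm:
  motion:
    - [[0, 0, 0.05], [0, 0, 0], 15]
    - [[0, 0, 0.1], [0, 0, 0], 15]
    - [[0, 0, 0.13], [0, 0, 0], 15]
    - [[0, 0, 0.13], [0, 0, 0], 15]

```text
time_s: 8.62
eef_pos: [0.5463, 0.0039, 0.0489]
eef_rot: [-0.002, 0.008, 1.0, 0.0]
wrist_force: [-6.1, 1.3, 9.9]
opening: 0.273
```

Request:
move_arm:
  motion:
    - [[0, 0, 0.03], [0, 0, 0], 15]
    - [[0, 0, 0.03], [0, 0, 0], 15]

```text
time_s: 8.88
eef_pos: [0.5463, 0.0039, 0.0487]
eef_rot: [-0.002, 0.008, 1.0, -0.0]
wrist_force: [-14.1, 1.5, 26.0]
opening: 0.277
```

Firm stop at z=0.0487 with 26 N. Releasing and backing off.

Request:
move_arm:
  motion:
    - [[0, 0, -0.02], [0, 0, 0], 60]
    - [[0, 0, -0.02], [0, 0, 0], 60]
    - [[0, 0, -0.02], [0, 0, 0], 60]
    - [[0, 0, -0.02], [0, 0, 0], 60]
    - [[0, 0, -0.5], [0, 0, 0], 60]
    - [[0, 0, -1.3], [0, 0, 0], 60]
    - [[0, 0, -2.2], [0, 0, 0], 60]
    - [[0, -1, -2.8], [0, 0, 0], 60]
    - [[0, -2, -2.8], [0, 0, 0], 60]
    - [[0, -3, -2.8], [0, 0, 0], 60]

```text
time_s: 10.12
eef_pos: [0.5447, -0.1764, 0.2159]
eef_rot: [0.001, 0.008, 1.0, -0.0]
wrist_force: [1.5, -0.3, -0.8]
opening: 0.599
```

Run:
```python
from h import *
np.set_printoptions(precision=4,suppress=True)
s=viewer.camera('scene');t=viewer.camera('top')
c=np.vstack([cv2.resize(s[200:310,230:400],(680,440),interpolation=2)]);cv2.imwrite('pics/i.png',c)
o=monitor.get_obs(); print(o["time_s"],o["eef_pos"],o["wrist_force"])
for cam in("scene","top"):
  for r in spotter.outline_of(cam,"blank_mid"):
    k=np.argwhere(r["region"])[:,::-1]; print(cam,round(r["score"],2),np.array(r["centre"])*[640,400],k.min(0),k.max(0))
for d in(-.066,0,.066):
  for z in (.036,.0485,.061): print(d,z,np.array(proj("scene",[.548+d,.003-d*.0175,z])),np.array(proj("top",[.548+d,.003-d*.0175,z])))
```

```text
10.225 [ 0.544  -0.1807  0.215 ] [ 0.6145 -0.351  -0.1764]
scene 0.64 [412.608 255.6  ] [382 242] [445 270]
scene 0.61 [332.096 269.72 ] [299 251] [364 283]
-0.066 0.036 [360.5029 261.8534] [232.2599 212.6956]
-0.066 0.0485 [360.9158 256.7676] [231.1218 212.2331]
-0.066 0.061 [361.3349 251.606 ] [229.9535 211.7583]
0 0.036 [331.7309 271.8742] [232.3308 179.3483]
0 0.0485 [331.9382 266.682 ] [231.2002 178.4538]
0 0.061 [332.1487 261.4096] [230.0398 177.5356]
0.066 0.036 [300.8252 282.6383] [232.4008 146.3805]
0.066 0.0485 [300.7946 277.3376] [231.2777 145.0639]
0.066 0.061 [300.7634 271.9519] [230.1251 143.7126]
```

View pics/i.png

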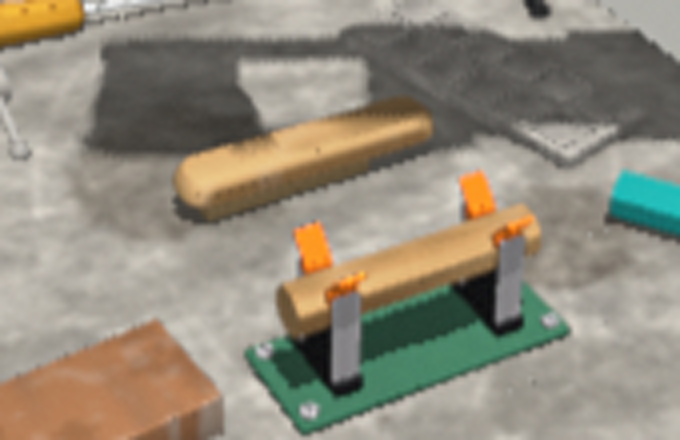

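The blank lies under all four orange noses and on both posts. Its outline (columns 299–364, rows 251–283) fits the seated prediction (300–361, 251.6–282.6). The brush and screwdriver have not moved.

```bash
python3 -c "
from h import *
print(workorder.hand_in())"
```

```text
the job is handed in; nothing more can be done
None
```

The octagonal blank is pressed home in the green stand's clips, released, and handed in with the arm raised clear, at about 10 s on the robot's clock.

- **Pressing:** I gripped the blank at mid-length and pressed until it met a firm stop at TCP height 48.7 mm (seat height 48.5 mm). The vertical force there reached 26 N, above the 10–20 N you gave for the snap. I pressed on a little to make sure it was on the posts.
- **Seating check:** After release, the scene picture showed the blank under the noses on both posts. Its outline was columns 299–364, rows 251–283, within about 3 pixels of the predicted centred, seated position.
- **Other objects:** The arm touched neither the brush nor the screwdriver, and in the pictures they look unmoved. I left the turquoise look-alike alone.
- **Failed or disagreeing checks:** The final top view found no blank, probably because the arm blocked it, so the last check rests on the scene camera and the press height and force. While pressing, the tool shifted about 2 mm along the stand and the wrist showed up to 14 N sideways, but the blank still ended about centred.

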